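# Start a vacuum leak test on the bench tester

### The arm

A 6-joint arm with a two-finger parallel gripper is mounted at the origin on a cart in front of the work surface, level with it; the furniture and walls round the work are solid. World frame = base frame: x ahead of the robot, y to its left, z up, the work surface at z = 0. Lengths are in m, angles in degrees, forces in N, time in s.
With the tool pointing down it reaches from about 0.25 to 0.725 m from the base axis. Payload 9.7 kg.
Tool frame: the origin (TCP) lies at the very end of the fingers, on their centre line; the grasp point (between the pads) lies 19 mm behind it; z points along the fingers, y is the direction in which the jaws open and shut (so a half turn about z gives the same grasp; the last joint's range is limited). The gripper opens to 85 mm and grips with 20 to 120 N. Pads are 22 mm wide; open, the fingers measure 114 mm over their backs; the gripper's body (76 mm by 85 mm) begins 54 mm behind the grasp point. The pads swing forward as they close: fully open they stand 13 mm farther back than shut.
Start: joints at [-72.307, 4.979, 10.078, 95.1, 0, 90], TCP at [0.167, -0.524, 0.231] pointing down, gripper open.
Joint ranges: [-179.16, 179.16], [-48.56, 103.87], [-65.8, 70.77], [-126.05, 130.52], [-82.76, 87.17], [-180, 180]. Speed limits (degrees/s): [127.2, 127.2, 147.25, 180, 180, 180].

### API

Orientations are given as a 3x3 rotation matrix whose columns are the frame's x, y, z axes.
In Python, from station import r, get_image, nets gives the robot as it stands.
- The arm moves only by the shell command python3 -m inch 'ROWS' [FORCE]. ROWS is a JSON object of lists of equal length, an entry for each row: "gripper": the opening, from 0 (shut) to 1 (fully open); "dp": the shift along the tool's x, y, z in units of 25 mm (1.0 is 25 mm), a list of three; "spin": the turn about the tool's z in units of 5 degrees (1.0 is 5 degrees). A call has 1 to 10 rows; each row shifts and turns the commanded pose from where the row before left it, along the tool's axes as they then stand; what a row does not reach is not made up. A row lasts 1/12 s, in which the tool goes at most 41.7 mm and 7.16 degrees, less where a joint would pass 70% of its speed; a pose out of reach is approached as far as the arm can. A call is refused whole if a number of a shift passes 1 or a number of a turn 1, either way. A call with a gripper value outside its range is refused whole. The fingers move at their own pace and stop on an object; FORCE is the grip in N (left out, the last holds). Time passes only in rows, so rows that do not move let the fingers close. It gives the time, the measured TCP pose, the force and the opening at its end, in the units of the state.
- r.read_state(): the state, without advancing time (a new reading comes with each control period).
- get_image(name): name is "scene" or "top" or "wrist"; returns a dict with "image" (420x560x3 uint8, blue, green, red), "vfov" (degrees; the focal length in pixels is half the picture's height over the tangent of half this angle, whatever the lens; pixels are square), "cx", "cy" (the principal point, pixels), "R" (3x3) and "t" (3): a world point X has camera coordinates R X + t. Camera axes: x right, y down, z forward; pixel columns grow to the right and rows downward; lengths in m; the calibration is good to about 2 mm. A picture is of the moment at which its call begins. There is no depth.
- r.hand_in(): hands the job in, once; it reports no verdict.
Trained networks look in a picture, given as the dict that the camera call returned (one of the last four; its "shot" number tells which), for a name from the list of things; names that differ only in an ending like _2 or _b are one class to them, and where a whole thing is asked for, a point or a joint stands for the part that bears it (a point fixed in the world has none). Each returns a list of dicts, best first, with "p" (0 to 1); they miss things now and then, are a little off and sometimes report something else, mostly with a low value. They report only what shows in the picture. A call takes as long as a camera call. They do not tell look-alikes from the thing itself.
- nets.search_frame(picture, target): "rect" ([left, top, right, bottom] in pixels, round what is visible of it).
- nets.outline_of(picture, target): "region" (420x560 bool, what is visible of it) and "rect" ([left, top, right, bottom] in pixels, round what is visible of it).
- nets.mark_of(picture, target): "uv" ([column, row] in pixels: a listed point, or the origin of a listed thing).
The state is a dict: "clock": time; "joint_positions": joint angles; "dq": joint speeds; "joint_efforts": joint torques, N m; "eef_pos": TCP position; "tcp_rot": TCP orientation; "contact_force": force on the tool from outside, world axes, zero at the start; "ft_torque": the same for the moment, N m; "finger_gap": finger opening in m.
Only numpy, scipy, OpenCV 4.12 (cv2) and the standard library are available. Lean on these libraries where they do the work, as an engineer would, in place of code of your own. Each camera call takes 0.05 s, during which the arm holds its last target. There are 200 camera calls.

### The job

Start the leak test on the sample in the clear pot: flip the vent lever (the one with the ball) over until it clicks shut, and set the loose metal cover squarely on the pot's rim so that it sits seated and level. Only when both are done, flip the vacuum lever (the one with the flat paddle) over until it clicks on. Put the cover down rather than dropping it, and leave the label roll, the tape roll and the jar beside the tester where they stand.

Things in the scene. Friction and masses are not known exactly. Their poses are not given: they have to be found in the camera images.
- tester: Vacuum leak tester fixed to the bench: grey housing with a clear pot on its deck. Origin at bench height under the pot's centre; x points from the sloped front panel to the back, y to the left seen from the front, z up. Housing x -105 to 70, y -65 to 65 mm, deck 91 mm high; a silencer sticks 20 mm out of the left side. Panel slopes at 40 deg from x -105, z 32 to x -35, z 91 mm.
- pot_rim (a point): Centre of the pot's mouth on top of its rim, 160 mm above the bench; axes as the tester's. Pot wall 80 mm across; rim flange 96 mm across, mouth 72 mm, flange z 150 to 160 mm. The flange stands 22 mm behind the lever pivots and over the panel's top, so the vent lever is reached only with the tool tilted, leaning to the front like the panel's normal.
- vent_pivot (a point): Pivot of the vent lever, in the panel's surface at x -70, y +36, z 61.4 mm of the tester; axes as the tester's. In these axes the panel's outward normal is (-0.643, 0, 0.766), up-slope is (0.766, 0, 0.643). A collar 14 mm high surrounds the lever's foot.
- vacuum_pivot (a point): Pivot of the vacuum lever, in the panel's surface at x -70, y -36, z 61.4 mm of the tester; axes as the tester's; normal and up-slope as for the vent. Same collar.
- vent_tip (a point): Point on the vent lever 50 mm from its pivot. The lever is a 7 mm rod ending in a black ball 17 mm across, 53 mm long in all. It is the left one seen from the front.
- vacuum_tip (a point): Point on the vacuum lever 50 mm from its pivot. The lever is a 7 mm rod ending in a black flat paddle 20 mm wide (along the tester's y), 7 mm thick and 22 mm long, 53 mm long in all. It is the right one seen from the front.
- vent_lever (a joint): Vent toggle. 0: open, leaning up-slope (to the pot) 25 deg off the panel's normal; 0.87 rad: shut, leaning 25 deg down-slope (to the front). An over-centre spring throws it from its middle (0.435) to the nearer stop and holds it there. Pushed 35 mm from the pivot it takes about 6 N at first, less towards the middle, then snaps over.
- vacuum_lever (a joint): Vacuum toggle. 0: off, leaning 25 deg down-slope (to the front); 0.87 rad: on, leaning 25 deg up-slope (to the pot). Same over-centre spring, middle at 0.435, about 6 N at 35 mm from the pivot.
- lid: The pot's loose cover, about 0.25 kg, round. Aluminium disc 100 mm across (z 6 to 16 mm); below it a spigot 64 mm across, 6 mm deep, that drops into the mouth; above it a black round knob 32 mm across (z 33 to 53 mm) on a 20 mm neck, top at 56 mm. Origin: centre of the spigot's underside, z up. Starts flat on the bench. Seated, its origin is 6 mm below pot_rim.
- label_roll: White roll of blank labels standing on end, 86 mm across, 60 mm high; origin at the centre of its underside. Bystander.
- tape_brown: Roll of brown packing tape lying flat, 112 mm across, 48 mm high; origin at the centre of its underside. Bystander.
- sample_jar: Dark jar with a black cap, 66 mm across, 104 mm high; origin at the centre of its underside. Bystander.
- band_sealer: The band sealer, fixed, never moves. In world axes from its origin: the green belt conveyor in front spans x -290 to -120, y -440 to +450 mm, 85 mm high; the sealing head behind it spans x -20 to +257, y -215 to +345 mm, 256 mm high. Keep clear of both.
Not all that is in view belongs to the job. Leave any red look-alike of the lid alone.

How it is judged:
By the outcome, as a careful person would: the job done as asked, in the order asked, and still so for the second after the job is handed in, with the robot touching nothing.
It also fails if it takes over 54 s, if anything falls off the work surface, if the arm or the gripper's body presses on something with over 40 N, if the wrist force passes 120 N, or if a joint passes its speed limit or range.

## Working session

There is one attempt and no reset: what is moved stays moved. The work goes in short steps, Python scripts to look and compute and a shell command to move; the robot and the scene stay as the last step left them, time stands still between calls to the robot, and variables do not carry over. Pictures are saved under pics/ and viewed, about 8 in all and at most 12, crops included, and the job is handed in when it is done.

```bash
ls; mkdir -p pics
cat > h.py <<'E'
import numpy as np, cv2
from station import r, get_image, nets
def ray(p,uv):
    f=p["image"].shape[0]/2/np.tan(np.radians(p["vfov"])/2)
    R=np.array(p["R"]);t=np.array(p["t"])
    d=R.T@np.array([(uv[0]-p["cx"])/f,(uv[1]-p["cy"])/f,1]); return -R.T@t,d
def atz(p,uv,z):
    o,d=ray(p,uv); return o+d*(z-o[2])/d[2]
def proj(p,X):
    f=p["image"].shape[0]/2/np.tan(np.radians(p["vfov"])/2)
    c=np.array(p["R"])@np.array(X)+np.array(p["t"]); return np.array([p["cx"]+f*c[0]/c[2],p["cy"]+f*c[1]/c[2]])
def tri(obs):
    A=np.zeros((3,3));b=np.zeros(3)
    for p,uv in obs:
        o,d=ray(p,uv);d=d/np.linalg.norm(d);M=np.eye(3)-np.outer(d,d);A+=M;b+=M@o
    return np.linalg.solve(A,b)
E
python3 - <<'E'
from h import *
np.set_printoptions(precision=4,suppress=True)
P={n:get_image(n) for n in("scene","top")}
cv2.imwrite("pics/a.png",np.vstack([P[n]["image"] for n in P])[:, :]) 
cv2.imwrite("pics/s.png",cv2.resize(P["scene"]["image"],(800,600)));cv2.imwrite("pics/t.png",cv2.resize(P["top"]["image"],(800,600)))
for n,p in P.items():
    print(n,"cam at",ray(p,(0,0))[0],p["vfov"])
    for k in["pot_rim","vent_pivot","vacuum_pivot","vent_tip","vacuum_tip","lid","tester","label_roll","tape_brown","sample_jar","band_sealer"]:
        zz={"pot_rim":.16,"vent_pivot":.0614,"vacuum_pivot":.0614}.get(k,0)
        print(k,[(np.round(m["uv"],1),round(m["p"],2),atz(p,m["uv"],zz)) for m in nets.mark_of(p,k)[:3]])
s=r.read_state();print(s["tcp_rot"],s["eef_pos"],s["clock"],s["contact_force"],s["finger_gap"])
E
```

```text
pics
scene cam at [0.277  0.8156 1.4239] 49.70378799970259
pot_rim [(array([248. , 265.4]), 0.87, array([0.5506, 0.3707, 0.16  ]))]
vent_pivot [(array([272.6, 281.8]), 0.95, array([0.4769, 0.3555, 0.0614]))]
vacuum_pivot [(array([267.1, 262.4]), 0.82, array([0.5196, 0.3019, 0.0614])), (array([254.4, 282.7]), 0.6, array([0.5285, 0.3811, 0.0614])), (array([281.5, 255.7]), 0.41, array([0.4861, 0.2617, 0.0614]))]
vent_tip [(array([275.8, 279.6]), 0.63, array([0.4793, 0.3235, 0.    ])), (array([279. , 270.6]), 0.44, array([0.482, 0.29 , 0.   ]))]
vacuum_tip [(array([277.3, 252.1]), 0.55, array([0.5139, 0.2302, 0.    ]))]
lid [(array([207.7, 333.4]), 0.95, array([0.6041, 0.5709, 0.    ])), (array([269.2, 279.5]), 0.66, array([0.4995, 0.3318, 0.    ])), (array([244.2, 232.7]), 0.6, array([ 0.6493,  0.2083, -0.    ]))]
tester [(array([253.4, 281.5]), 0.98, array([0.5446, 0.359 , 0.    ]))]
label_roll [(array([311.5, 275. ]), 0.58, array([0.3764, 0.2612, 0.    ]))]
tape_brown [(array([259.8, 345.3]), 0.66, array([0.4398, 0.5397, 0.    ]))]
sample_jar [(array([260.4, 209.3]), 0.77, array([0.63
[... 557 characters left out ...]
rray([0.5567, 0.3979, 0.    ]))]
lid [(array([267.2, 171.7]), 0.81, array([0.6572, 0.2143, 0.    ])), (array([147.3, 189.2]), 0.71, array([0.6044, 0.5602, 0.    ]))]
tester [(array([210.9, 209.5]), 0.91, array([0.5467, 0.3759, 0.    ]))]
label_roll [(array([248.2, 266.1]), 0.57, array([0.3846, 0.2669, 0.    ]))]
tape_brown [(array([155.4, 245.6]), 0.81, array([0.4419, 0.5341, 0.    ]))]
sample_jar [(array([309.8, 177.5]), 0.72, array([0.6411, 0.0909, 0.    ]))]
band_sealer [(array([244. , 228.8]), 0.42, array([0.4916, 0.2799, 0.    ]))]
[[ 0.9527  0.3039  0.    ]
 [ 0.3039 -0.9527  0.    ]
 [ 0.     -0.     -1.    ]] [ 0.1671 -0.524   0.2313] 1.2 [ 0.1933 -0.3749 -1.0643] 0.08581883843486218
```

View pics/s.png

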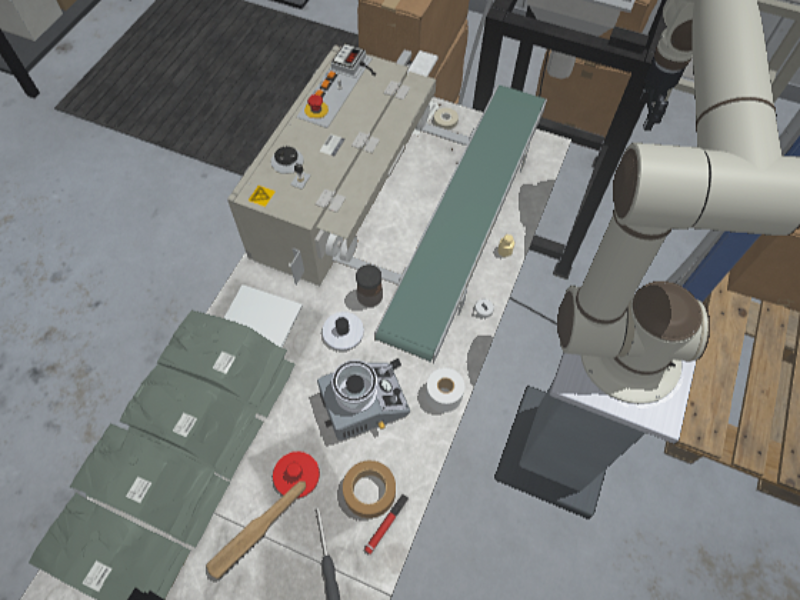

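View pics/t.png

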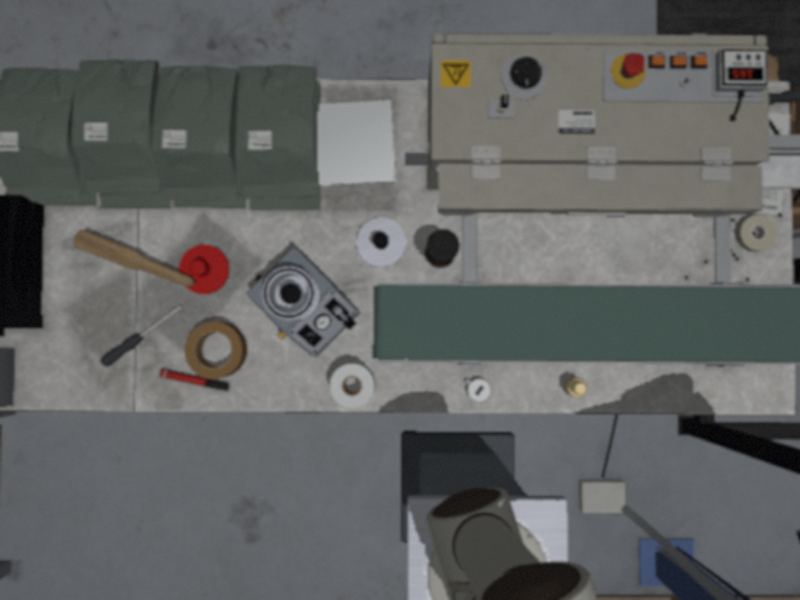

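The pictures show the metal lid at about (342,328) in scene (world about 0.65, 0.21). The red look-alike is at (297,473). The tester's panel faces the robot, at a yaw of about 42°. I'll lift and move over the tester.

```bash
python3 -m inch '{"gripper":[1,1,1,1,1,1,1,1,1,1],"dp":[[0.75,-1,-0.9],[0.75,-1,-0.9],[0.75,-1,-0.9],[0.75,-1,-0.9],[0.75,-1,0],[0.75,-1,0],[0.75,-1,0],[0.75,-1,0],[0.75,-1,0],[0.75,-1,0]],"spin":[0,0,0,0,0,0,0,0,0,0]}' 30; python3 -c "
from h import *
print(r.read_state()['joint_positions'])"
```

```text
clock: 2.03
eef_pos: [0.2698, -0.2274, 0.3214]
tcp_rot: [[0.953, 0.303, 0.001], [0.303, -0.953, -0.0], [0.0, 0.001, -1.0]]
contact_force: [-0.3, -0.0, -0.1]
finger_gap: 0.0856
[-4.01262945e+01 -1.81554328e+01 -5.22359531e-01  1.07592669e+02
  4.35221207e-03  1.22210408e+02]
```

```bash
python3 -m inch '{"gripper":[1,1,1,1,1,1,1,1,1,1],"dp":[[0.75,-1,0],[0.75,-1,0],[0.75,-1,0],[0.75,-1,0],[0.75,-1,0],[0.75,-1,0],[0.75,-1,0],[0.75,-1,0],[0.75,-1,0],[0.75,-1,0]],"spin":[0,0,0,0,0,0,0,0,0,0]}'; python3 -c "
from h import *
print(r.read_state()['joint_positions'])"
```

```text
clock: 2.87
eef_pos: [0.3725, 0.068, 0.3215]
tcp_rot: [[0.953, 0.304, 0.001], [0.304, -0.953, 0.0], [0.001, 0.0, -1.0]]
contact_force: [-0.1, -1.5, -0.2]
finger_gap: 0.0851
[ 1.03530203e+01 -1.48639954e+01  1.96866850e+00  1.06785388e+02
 -2.22083725e-03  1.72639544e+02]
```

```bash
python3 -m inch '{"gripper":[1,1,1,1,1,1,1,1,1,1],"dp":[[0.7,-0.7,0],[0.7,-0.7,0],[0.7,-0.7,0],[0.7,-0.6,0],[0.8,-0.5,0],[0.9,-0.4,0],[0.9,-0.4,0],[0.9,-0.4,0],[0,0,0],[0,0,0]],"spin":[-1,-1,-1,-1,-1,0,0,0,0,0]}'
python3 - <<'E'
from h import *
np.set_printoptions(precision=4,suppress=True)
print(r.read_state()['joint_positions'])
p=get_image("wrist")
cv2.imwrite("pics/w1.png",cv2.resize(p["image"],(800,600)))
print("cam",ray(p,(280,210))[0],ray(p,(280,210))[1],p["vfov"])
for k in["pot_rim","vent_pivot","vacuum_pivot","vent_tip","vacuum_tip","lid"]:
    zz={"pot_rim":.16,"vent_pivot":.0614,"vacuum_pivot":.0614,"vent_tip":.1097,"vacuum_tip":.0825}.get(k,0)
    print(k,[(np.round(m["uv"],1),round(m["p"],2),atz(p,m["uv"],zz)) for m in nets.mark_of(p,k)[:3]])
E
```

```text
clock: 3.7
eef_pos: [0.4447, 0.2477, 0.3205]
tcp_rot: [[0.734, 0.679, -0.001], [0.679, -0.734, -0.001], [-0.001, -0.0, -1.0]]
contact_force: [0.4, 0.0, 0.7]
finger_gap: 0.0853
[ 29.1172   2.4934  17.6093 105.2012  -0.001  166.3369]
cam [0.5058 0.3044 0.462 ] [-0.2427 -0.219  -0.9451] 71.58256898492981
pot_rim [(array([256. ,  16.5]), 0.71, array([0.5483, 0.3744, 0.16  ]))]
vent_pivot [(array([238.2, 103. ]), 0.73, array([0.4739, 0.3506, 0.0614]))]
vacuum_pivot [(array([292.2,  99.1]), 0.86, array([0.5247, 0.3026, 0.0614])), (array([244.4, 186.1]), 0.47, array([0.3951, 0.2729, 0.0614]))]
vent_tip [(array([235. , 101.7]), 0.48, array([0.4763, 0.3486, 0.1097])), (array([403.2,  69. ]), 0.24, array([0.6277, 0.2346, 0.1097]))]
vacuum_tip [(array([295.5, 135.9]), 0.52, array([0.4948, 0.2695, 0.0825]))]
lid [(array([400.2,  71.2]), 0.79, array([ 0.6608,  0.2138, -0.    ])), (array([267.8,  52.4]), 0.73, array([0.5491, 0.3703, 0.    ]))]
```

View pics/w1.png

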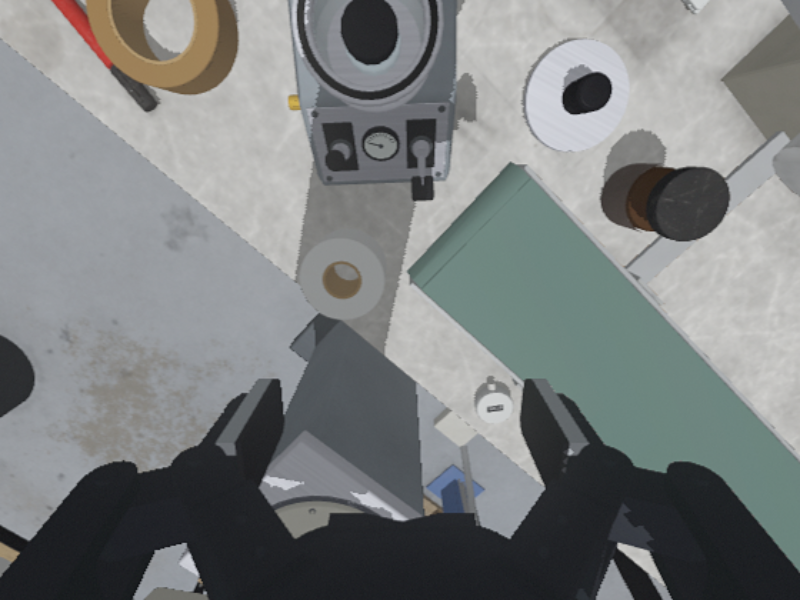

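Run:
```python
from h import *
np.set_printoptions(precision=4,suppress=True)
p=get_image("wrist")
k=.7
for a,b,z in [((330,178),(441,173),.038),((313,110),(443,107),.085),((320,184),(446,181),.032),((310,107),(454,102),.091)]:
    A=atz(p,np.array(a)*k,z);B=atz(p,np.array(b)*k,z);d=A-B
    print(A,B,"yaw",np.degrees(np.arctan2(d[1],d[0]))-90,"len",np.linalg.norm(d))
cv2.imwrite("pics/w1c.png",cv2.resize(p["image"][0:150,190:340],(800,800))[:600]); 
c=cv2.resize(p["image"][60:150,205:325],(800,600),interpolation=cv2.INTER_CUBIC);cv2.imwrite("pics/w1c.png",c)
```

```text
[0.4437 0.3414 0.038 ] [0.521  0.2644 0.038 ] yaw 45.1106525611014 len 0.10910277282118508
[0.483  0.3822 0.085 ] [0.558  0.3042 0.085 ] yaw 43.84438142395945 len 0.10820456626738037
[0.4316 0.3456 0.032 ] [0.5191 0.2548 0.032 ] yaw 43.95160221652506 len 0.1261357894118537
[0.4835 0.3842 0.091 ] [0.5659 0.3002 0.091 ] yaw 44.44877317759759 len 0.11766935009928142
```

View pics/w1c.png

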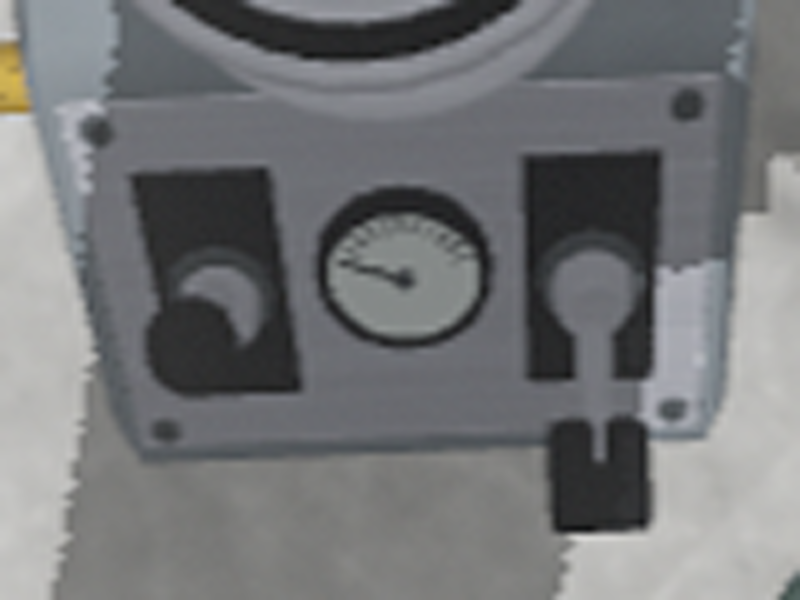

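```bash
cat >> h.py <<'E'
POT=np.array([.5505,.372,0]);YAW=np.radians(44)
RT=np.array([[np.cos(YAW),-np.sin(YAW),0],[np.sin(YAW),np.cos(YAW),0],[0,0,1]])
def units(target):
    s=r.read_state();T=np.array(s["tcp_rot"]);e=np.array(s["eef_pos"])
    yaw=np.degrees(np.arctan2(T[1,0],T[0,0]))
    return "pos",np.round(e,4),"yaw",round(yaw,2),"units",np.round(T.T@(np.array(target)-e)/.025,2)
E
python3 - <<'E'
from h import *
np.set_printoptions(precision=4,suppress=True)
p=get_image("wrist")
b=atz(p,(205+193/6.667,60+345/6.667),.1044);print("ball",b,"pred",POT+RT@[-.0815,.036,.1044])
v=atz(p,(205+600/6.667,60+475/6.667),.0614+.042*np.cos(np.radians(65))+.003);print("paddle",v,"pred",POT+RT@[-.070-.042*np.sin(np.radians(65)),-.036,.079])
t=(b+POT+RT@[-.0815,.036,.1044])/2
print(units([t[0],t[1],.20]),units([t[0],t[1],.096]))
E
```

```text
ball [0.4669 0.3421 0.1044] pred [0.4669 0.3413 0.1044]
paddle [0.4988 0.2726 0.0821] pred [0.4978 0.271  0.079 ]
('pos', array([0.4446, 0.2465, 0.3216]), 'yaw', np.float64(42.66), 'units', array([ 3.23, -2.2 ,  4.87])) ('pos', array([0.4446, 0.2465, 0.3216]), 'yaw', np.float64(42.66), 'units', array([ 3.23, -2.2 ,  9.03]))
```

```bash
python3 -m inch '{"gripper":[0.45,0.45,0.45,0.45,0.45,0.45,0.45,0.45],"dp":[[0.8,-0.55,0.8],[0.8,-0.55,0.8],[0.8,-0.55,0.8],[0.83,-0.55,0.8],[0,0,0.8],[0,0,0.5],[0,0,0.3],[0,0,0]],"spin":[0,0,0,0,0,-0.27,0,0]}' 40
python3 - <<'E'
from h import *
t=[.4669,.3415,.096]
print(units(t),r.read_state()['joint_positions'][5])
p=get_image("wrist")
cv2.imwrite("pics/w2.png",p["image"])
E
```

```text
clock: 4.82
eef_pos: [0.4662, 0.3416, 0.1997]
tcp_rot: [[0.719, 0.695, -0.002], [0.695, -0.719, -0.001], [-0.002, -0.0, -1.0]]
contact_force: [-0.9, 0.9, 0.0]
finger_gap: 0.0382
('pos', array([0.4662, 0.3416, 0.1997]), 'yaw', np.float64(44.0), 'units', array([0.03, 0.02, 4.15])) 172.22565806250068
```

View pics/w2.png

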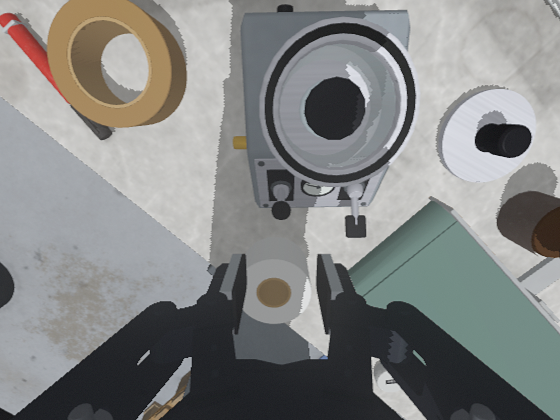

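```bash
python3 -m inch '{"gripper":[0.45,0.45,0.45,0.45,0.45,0.45,0.45],"dp":[[0.03,0,0.8],[0,0.02,0.9],[0,0,0.9],[0,0,0.8],[0,0,0.5],[0,0,0.25],[0,0,0]],"spin":[0,0,0,0,0,0,0]}'; python3 -m inch '{"gripper":[0.1,0.1,0.1,0.1,0.1],"dp":[[0,0,0],[0,0,0],[0,0,0],[0,0,0],[0,0,0]],"spin":[0,0,0,0,0]}' 40
```

```text
clock: 5.45
eef_pos: [0.4675, 0.3419, 0.0973]
tcp_rot: [[0.719, 0.695, -0.001], [0.695, -0.719, -0.0], [-0.001, -0.0, -1.0]]
contact_force: [-0.4, 0.2, 0.4]
finger_gap: 0.0383
clock: 5.87
eef_pos: [0.4677, 0.3431, 0.0993]
tcp_rot: [[0.718, 0.696, 0.001], [0.696, -0.718, 0.002], [0.002, -0.001, -1.0]]
contact_force: [-4.5, 1.3, 6.5]
finger_gap: 0.014
```

```bash
python3 -m inch '{"gripper":[0.1,0.1,0.1,0.1,0.1,0.1],"dp":[[-0.2,0,0.12],[-0.2,0,0.12],[-0.2,0,0.12],[-0.2,0,0.12],[-0.2,0,0.15],[-0.2,0,0.15]],"spin":[0,0,0,0,0,0]}'
python3 - <<'E'
from h import *
p=get_image("wrist")
cv2.imwrite("pics/w3.png",p["image"])
E
```

```text
clock: 6.37
eef_pos: [0.4475, 0.3231, 0.0783]
tcp_rot: [[0.719, 0.696, 0.004], [0.696, -0.719, 0.004], [0.005, -0.0, -1.0]]
contact_force: [14.0, 18.2, -15.6]
finger_gap: 0.014
```

View pics/w3.png

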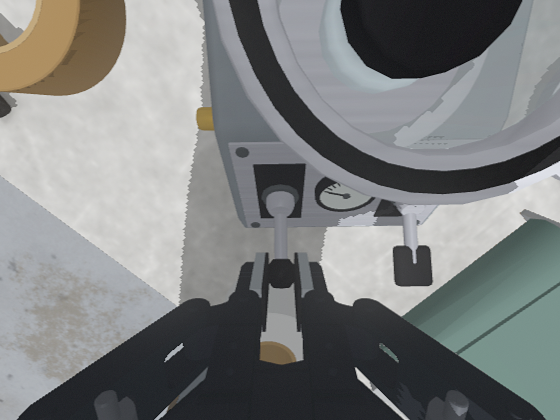

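```bash
python3 -m inch '{"gripper":[0.5,0.5,0.5,0.5,0.5,0.5,0.5,0.5,0.5,0.5],"dp":[[0.15,0,0],[0,0,0],[0,0,0],[0,0,-0.5],[0,0,-0.9],[0,0,-1],[0,0,-1],[0,0,-1],[0,0,-1],[0,0,-0.5]],"spin":[0,0,0,0,0,0,0,0,0,0]}'
python3 - <<'E'
from h import *
np.set_printoptions(precision=4,suppress=True)
p=get_image("wrist");t=get_image("top")
cv2.imwrite("pics/w4.png",p["image"])
print("exp ball shut",proj(p,POT+RT@[-.1103,.036,.0802]),"exp open",proj(p,POT+RT@[-.0815,.036,.1044]),[(m["uv"],m["p"]) for m in nets.mark_of(p,"vent_tip")[:2]])
for q in(p,t):
    print("lid",[(m["uv"],round(m["p"],2),atz(q,m["uv"],0)) for m in nets.mark_of(q,"lid")[:3]])
    print("rim",[(m["uv"],round(m["p"],2),atz(q,m["uv"],.16)) for m in nets.mark_of(q,"pot_rim")[:3]])
print(units([.657,.213,.12]))
E
```

```text
clock: 7.25
eef_pos: [0.4491, 0.324, 0.2301]
tcp_rot: [[0.719, 0.695, 0.004], [0.695, -0.719, 0.002], [0.004, 0.001, -1.0]]
contact_force: [1.5, 0.2, 0.1]
finger_gap: 0.0428
exp ball shut [281.0762 198.6624] exp open [281.1093 176.4704] [([280.1, 199.8], 0.8), ([508.9, 190.9], 0.63)]
lid [([468.4, 116.4], 0.76, array([0.6628, 0.2132, 0.    ]))]
rim [([330.7, 71.9], 0.78, array([0.5491, 0.375 , 0.16  ]))]
lid [([269.4, 169.6], 0.75, array([0.6633, 0.208 , 0.    ])), ([142.4, 188.4], 0.73, array([0.6066, 0.5744, 0.    ])), ([248.8, 225.7], 0.72, array([0.5006, 0.2662, 0.    ]))]
rim [([203.0, 204.2], 0.6, array([0.5518, 0.3711, 0.16  ]))]
('pos', array([0.4484, 0.3236, 0.2244]), 'yaw', np.float64(44.04), 'units', array([2.93, 8.98, 4.17]))
```

View pics/w4.png

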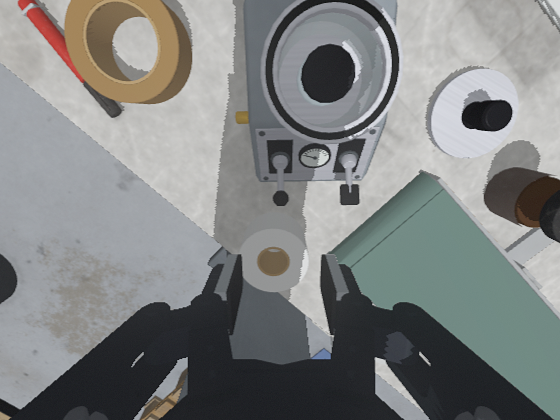

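```bash
python3 - <<'E'
from h import *
np.set_printoptions(precision=4,suppress=True)
t=get_image("top")
for uv in[(302,112),(307,148),(305,130),(282,110),(262,200)]: print(uv,atz(t,uv,.256),atz(t,uv,.085))
E
python3 -m inch '{"gripper":[0.6,0.6,0.6,0.6,0.6,0.6,0.6,0.6,0.6,0.6],"dp":[[0.1,1,0],[0.3,1,0],[0.3,1,0],[0.4,1,0],[0.4,1,0],[0.4,1,0],[0.4,0.7,0],[0.2,0.3,0],[0,0,0],[0,0,0]],"spin":[0,0,0,0,0,0,0,0,0,0]}'
python3 - <<'E'
from h import *
np.set_printoptions(precision=4,suppress=True)
p=get_image("wrist")
print("lid",[(m["uv"],round(m["p"],2),atz(p,m["uv"],0)) for m in nets.mark_of(p,"lid")[:3]])
o=nets.outline_of(p,"lid")[:2];print([(x["p"],x["rect"],x["region"].sum()) for x in o])
cv2.imwrite("pics/w5.png",p["image"])
E
```

```text
(302, 112) [0.7647 0.1241 0.256 ] [0.8099 0.1175 0.085 ]
(307, 148) [0.6793 0.112  0.256 ] [0.7112 0.1035 0.085 ]
(305, 130) [0.722  0.1169 0.256 ] [0.7605 0.1092 0.085 ]
(282, 110) [0.7692 0.1712 0.256 ] [0.8151 0.1721 0.085 ]
(262, 200) [0.5563 0.2168 0.256 ] [0.5688 0.2248 0.085 ]
clock: 8.48
eef_pos: [0.6151, 0.2414, 0.2244]
tcp_rot: [[0.719, 0.695, -0.002], [0.695, -0.719, -0.001], [-0.002, -0.001, -1.0]]
contact_force: [0.0, 0.9, 0.5]
finger_gap: 0.0512
lid [([323.1, 165.3], 0.77, array([0.6636, 0.215 , 0.    ]))]
[(0.81, [8.1, 0.3, 84.2, 20.3], np.int64(1245)), (0.79, [284.4, 126.5, 366.4, 209.0], np.int64(5364))]
```

View pics/w5.png

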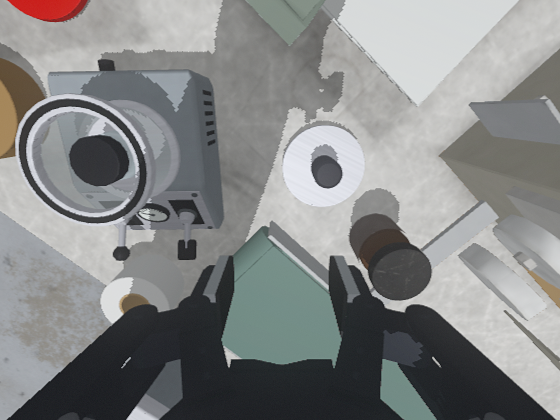

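Run:
```python
from h import *
np.set_printoptions(precision=4,suppress=True)
p=get_image("wrist")
print(atz(p,(324,165.8),.014)); L=nets.outline_of(p,"lid")
m=[x for x in L if x["rect"][0]>250][0]["region"].astype(np.uint8)
c=max(cv2.findContours(m,0,1)[0],key=cv2.contourArea);e=cv2.fitEllipse(c);print(e,atz(p,e[0],.014))
for uv in[(465,245),(425,262),(440,155),(490,205)]:print(uv,[atz(p,uv,z) for z in(.05,.1)])
l=atz(p,(324,165.8),.014)
print(units([l[0],l[1],.024]))
```

```text
[0.6641 0.2175 0.014 ]Traceback (most recent call last):
  File "<stdin>", line 5, in <module>
IndexError: list index out of range
```

Run:
```python
from h import *
np.set_printoptions(precision=4,suppress=True)
p=get_image("wrist")
im=p["image"]; g=cv2.cvtColor(im,cv2.COLOR_BGR2GRAY)
k=np.zeros_like(g);k[140:200,300:350]=(g[140:200,300:350]<75); print("dark px",k.sum())
c=max(cv2.findContours(k,0,1)[0],key=cv2.contourArea);print(cv2.boundingRect(c))
for z,uv in((.056,(329,173)),):print("knob",atz(p,uv,z),"proj top",proj(p,[.6635,.216,.056]),proj(p,[.6635,.216,.033]))
for uv in[(465,245),(425,262),(440,155),(490,205)]:print(uv,[atz(p,uv,z) for z in(.05,.1)])
print(units([.6635,.216,.12]))
```

```text
dark px 224
(312, 156, 30, 32)
knob [0.6639 0.2177 0.056 ] proj top [329.7945 174.2875] [326.6546 170.1457]
(465, 245) [array([0.7176, 0.0343, 0.05  ]), array([0.7107, 0.0761, 0.1   ])]
(425, 262) [array([0.6701, 0.0502, 0.05  ]), array([0.6708, 0.0896, 0.1   ])]
(440, 155) [array([0.7608, 0.1442, 0.05  ]), array([0.7472, 0.1687, 0.1   ])]
(490, 205) [array([0.7667, 0.0562, 0.05  ]), array([0.7521, 0.0946, 0.1   ])]
('pos', array([0.6148, 0.242 , 0.226 ]), 'yaw', np.float64(44.08), 'units', array([0.68, 2.1 , 4.24]))
```

```bash
python3 -m inch '{"gripper":[0.7,0.7,0.7,0.7,0.7,0.7,0.7],"dp":[[0.3,0.8,0.5],[0.3,0.8,0.8],[0.1,0.48,0.9],[0,0,0.9],[0,0,0.8],[0,0,0.34],[0,0,0]],"spin":[0,0,0,0,0,0,0]}'
python3 - <<'E'
from h import *
np.set_printoptions(precision=4,suppress=True)
p=get_image("wrist")
print(units([.6637,.217,.024]))
print("lid",[(m["uv"],round(m["p"],2),atz(p,m["uv"],0)) for m in nets.mark_of(p,"lid")[:3]],"knob top proj",proj(p,[.6637,.217,.056]))
cv2.imwrite("pics/w6.png",p["image"])
E
```

```text
clock: 9.37
eef_pos: [0.6628, 0.2163, 0.1173]
tcp_rot: [[0.719, 0.695, -0.004], [0.695, -0.719, -0.001], [-0.003, -0.002, -1.0]]
contact_force: [-0.0, 0.0, 0.5]
finger_gap: 0.0598
('pos', array([0.6634, 0.2165, 0.1194]), 'yaw', np.float64(44.07), 'units', array([ 0.03, -0.  ,  3.81]))
lid [([283.2, 207.6], 0.87, array([0.661 , 0.2124, 0.    ]))] knob top proj [281.6387 225.0862]
```

View pics/w6.png

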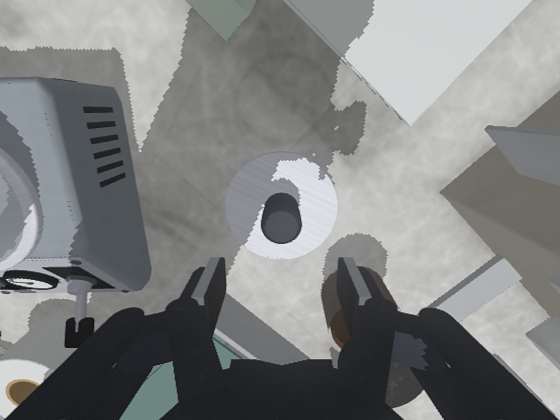

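```bash
python3 -m inch '{"gripper":[0.7,0.7,0.7,0.7,0.7,0.7,0.7],"dp":[[0.03,0,0.8],[0,0,0.9],[0,0,0.8],[0,0,0.6],[0,0,0.4],[0,0,0.25],[0,0,0]],"spin":[0,0,0,0,0,0,0]}'; python3 -m inch '{"gripper":[0.2,0.2,0.2,0.2,0.2,0.2],"dp":[[0,0,0],[0,0,0],[0,0,0],[0,0,0],[0,0,0],[0,0,0]],"spin":[0,0,0,0,0,0]}' 60
```

```text
clock: 10.05
eef_pos: [0.6646, 0.217, 0.0258]
tcp_rot: [[0.719, 0.695, -0.0], [0.695, -0.719, -0.0], [-0.0, -0.0, -1.0]]
contact_force: [-0.1, -0.5, 0.5]
finger_gap: 0.0597
clock: 10.55
eef_pos: [0.6655, 0.2172, 0.0277]
tcp_rot: [[0.719, 0.695, 0.003], [0.695, -0.719, 0.001], [0.003, 0.001, -1.0]]
contact_force: [-0.5, 0.4, 6.4]
finger_gap: 0.0302
```

```bash
python3 -m inch '{"gripper":[0.2,0.2,0.2,0.2,0.2,0.2,0.2,0.2,0.2,0.2],"dp":[[0,0,-0.3],[0,0,-0.6],[0,0,-0.9],[0,0,-1],[0,0,-1],[0,0,-1],[0,0,-1],[0,0,-1],[0,0,-1],[0,0,-0.8]],"spin":[0,0,0,0,0,0,0,0,0,0]}'
python3 - <<'E'
from h import *
np.set_printoptions(precision=4,suppress=True)
p=get_image("wrist")
cv2.imwrite("pics/w7.png",p["image"])
print(units([.5505,.372,.235]),r.read_state()["finger_gap"])
for z in(.16,):print("rim",[(m["uv"],round(m["p"],2),atz(p,m["uv"],z)) for m in nets.mark_of(p,"pot_rim")[:3]])
E
```

```text
clock: 11.38
eef_pos: [0.6643, 0.2168, 0.2433]
tcp_rot: [[0.719, 0.695, 0.001], [0.695, -0.719, 0.0], [0.001, 0.001, -1.0]]
contact_force: [-0.3, 0.2, -2.9]
finger_gap: 0.03
('pos', array([0.6648, 0.217 , 0.2472]), 'yaw', np.float64(44.04), 'units', array([ 1.02, -7.64,  0.48])) 0.030262491516288122
rim [([35.8, 184.1], 0.73, array([0.549 , 0.3758, 0.16  ]))]
```

View pics/w7.png

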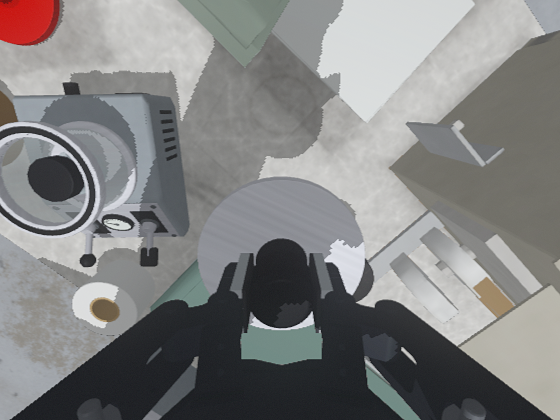

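Run:
```python
from h import *
np.set_printoptions(precision=4,suppress=True)
a=np.linspace(0,2*np.pi,180,endpoint=False)
def field(p):
    g=cv2.GaussianBlur(cv2.cvtColor(p["image"],cv2.COLOR_BGR2GRAY),(0,0),.8).astype(np.float32)
    return cv2.magnitude(cv2.Sobel(g,cv2.CV_32F,1,0),cv2.Sobel(g,cv2.CV_32F,0,1))
def score(p,F,c,rs):
    s=0
    for rad,z in rs:
        X=np.c_[c[0]+rad*np.cos(a),c[1]+rad*np.sin(a),np.full(180,z)]
        f=210/np.tan(np.radians(p["vfov"])/2);C=X@np.array(p["R"]).T+np.array(p["t"])
        u=(p["cx"]+f*C[:,0]/C[:,2]).astype(np.float32);v=(p["cy"]+f*C[:,1]/C[:,2]).astype(np.float32)
        s+=np.minimum(cv2.remap(F,u[None],v[None],1),300).mean()
    return s
T=np.array(r.read_state()["tcp_rot"]);e=np.array(r.read_state()["eef_pos"])
tot=0
gx=np.arange(.540,.5621,.001);gy=np.arange(.362,.3841,.001)
for n in("wrist","top","scene"):
    p=get_image(n);F=field(p)
    S=np.array([[score(p,F,(x,y),[(.048,.16),(.036,.16)]) for y in gy] for x in gx]);i=np.unravel_index(S.argmax(),S.shape);print(n,gx[i[0]],gy[i[1]],S.max(),S.mean());tot=tot+S/S.max()
    if n=="wrist":
        f=lambda dx,z:proj(p,[*(e+T@[dx,0,0])[:2],z])
        print("far limb rows",[(dx,f(.05+dx,e[2]-.024+.006),f(.05+dx,e[2]-.024+.016),"knob",f(dx,e[2]-.024+.056)) for dx in(-.004,0,.004)])
        cv2.imwrite("pics/crop7.png",cv2.resize(p["image"][160:345,180:390],None,fx=3,fy=3))
i=np.unravel_index(tot.argmax(),tot.shape);print("all",gx[i[0]],gy[i[1]])
```

```text
wrist 0.553 0.378 247.18925 177.42194
far limb rows [(-0.004, array([281.3651, 180.0458]), array([281.4284, 184.2719]), 'knob', array([281.7185, 313.0925])), (0, array([281.3662, 173.0011]), array([281.4301, 176.8242]), 'knob', array([281.7232, 305.6299])), (0.004, array([281.3673, 165.8456]), array([281.4318, 169.2519]), 'knob', array([281.7281, 298.021 ]))]
top 0.547 0.365 147.45236 119.432686
scene 0.54 0.365 283.6291 229.72522
all 0.547 0.366
```

```bash
python3 -m inch '{"gripper":[0.2,0.2,0.2,0.2,0.2],"dp":[[0,-0.4,0],[0,-0.8,0],[0,-0.6,0],[0,-0.2,0],[0,0,0]],"spin":[0,0,0,0,0]}'
python3 - <<'E'
from h import *
np.set_printoptions(precision=4,suppress=True)
p=get_image("wrist");im=p["image"];cv2.imwrite("pics/w8.png",im)
g=cv2.cvtColor(im,cv2.COLOR_BGR2GRAY)
print("rim",[(m["uv"],round(m["p"],2),atz(p,m["uv"],.16)) for m in nets.mark_of(p,"pot_rim")[:3]])
print("exp",proj(p,[.5505,.373,.16]))
for th in(40,55,70,90):
    cs,h=cv2.findContours((g<th).astype(np.uint8),cv2.RETR_CCOMP,cv2.CHAIN_APPROX_NONE)
    for c,hh in zip(cs,h[0]):
        x,y,w,hgt=cv2.boundingRect(c)
        if 60<w<180 and 60<hgt<200 and x>0 and x+w<230 and len(c)>100:
            e=cv2.fitEllipse(c);
            # radius check: project circle through estimated centre
            o=atz(p,e[0],.16)
            print(th,"hole" if hh[3]>=0 else "outer",(x,y,w,hgt),np.round(e[0],1),np.round(e[1],1),o)
E
```

```text
clock: 12.05
eef_pos: [0.6285, 0.2542, 0.2406]
tcp_rot: [[0.717, 0.697, -0.001], [0.697, -0.717, -0.0], [-0.0, -0.0, -1.0]]
contact_force: [-0.2, -0.1, -0.8]
finger_gap: 0.03
rim [([100.8, 185.4], 0.56, array([0.5492, 0.3747, 0.16  ])), ([281.5, 251.6], 0.29, array([0.6066, 0.2327, 0.16  ]))]
exp [103.5418 185.6692]
70 outer (44, 127, 115, 109) [100.8 180.9] [ 99.1 121.6] [0.5522 0.3767 0.16  ]
70 hole (48, 131, 106, 102) [100.9 181.6] [ 91.9 111.8] [0.5518 0.3763 0.16  ]
90 outer (44, 126, 115, 110) [100.8 180.9] [ 99.5 122.2] [0.5523 0.3766 0.16  ]
90 hole (49, 131, 105, 102) [100.8 181.5] [ 91.4 111.3] [0.5519 0.3764 0.16  ]
```

Run:
```python
from h import *
from scipy.optimize import least_squares
np.set_printoptions(precision=4,suppress=True)
a=np.linspace(0,2*np.pi,90,endpoint=False)
def fitc(p,c,z=.16):
    P=np.array([atz(p,q[0]+0.0,z)[:2] for q in c])
    s=least_squares(lambda v:np.hypot(*(P-v[:2]).T)-v[2],[.55,.372,.04],loss="soft_l1",f_scale=.001);return s.x,np.sqrt(np.mean(s.fun**2))
for n in("wrist","top","scene"):
    p=get_image(n);im=p["image"];g=cv2.cvtColor(im,cv2.COLOR_BGR2GRAY);ex=proj(p,[.551,.373,.16])
    for th in(60,75,90):
        cs,h=cv2.findContours((g<th).astype(np.uint8),cv2.RETR_CCOMP,cv2.CHAIN_APPROX_NONE)
        for c,hh in zip(cs,h[0]):
            x,y,w,hg=cv2.boundingRect(c)
            if abs(x+w/2-ex[0])<12 and abs(y+hg/2-ex[1])<12 and w>18:
                v,e=fitc(p,c);print(n,th,"hole" if hh[3]>=0 else "outer",w,hg,v,"rms",e)
```

```text
wrist 60 outer 53 46 [0.5612 0.3697 0.019 ] rms 0.0013238863360702318
wrist 60 outer 114 108 [0.5498 0.3745 0.0423] rms 0.0014981284947872498
wrist 75 outer 54 46 [0.5612 0.3699 0.0193] rms 0.0013514732464300473
wrist 75 outer 115 110 [0.5504 0.3747 0.0435] rms 0.0002316673747185179
wrist 75 hole 106 101 [0.5502 0.3747 0.0401] rms 0.000271491255708647
wrist 90 outer 54 46 [0.5612 0.3699 0.0193] rms 0.0013556335095807337
wrist 90 outer 115 110 [0.5504 0.3748 0.0437] rms 0.00024236372135787274
wrist 90 hole 106 101 [0.5503 0.3748 0.04  ] rms 0.000273074441271592
scene 75 outer 30 27 [0.551  0.3723 0.042 ] rms 0.0009045094422172534
scene 90 outer 30 27 [0.5509 0.3725 0.042 ] rms 0.0010619608870873732
```

```bash
python3 -c "
from h import *
print(units([.5519,.3754,.21]))"
```

```text
('pos', array([0.6302, 0.2523, 0.2406]), 'yaw', np.float64(44.01), 'units', array([ 1.17, -5.72,  1.22]))
```

```bash
python3 -m inch '{"gripper":[0.2,0.2,0.2,0.2,0.2,0.2,0.2,0.2,0.2,0.2],"dp":[[0.1,-0.4,0],[0.2,-0.8,0],[0.2,-0.9,0],[0.2,-0.9,0],[0.2,-0.9,0],[0.17,-0.8,0],[0.1,-0.6,0.2],[0,-0.3,0.4],[0,-0.12,0.4],[0,0,0.2]],"spin":[0,0,0,0,0,0,0,0,0,0]}'
python3 -m inch '{"gripper":[0.2,0.2],"dp":[[0,0,0],[0,0,0]],"spin":[0,0]}'
python3 - <<'E'
from h import *
np.set_printoptions(precision=4,suppress=True)
print(units([.5519,.3754,.1805]),r.read_state()["contact_force"],r.read_state()["joint_positions"][5])
p=get_image("wrist");cv2.imwrite("pics/w9.png",p["image"])
T=np.array(r.read_state()["tcp_rot"]);e=np.array(r.read_state()["eef_pos"])
print(proj(p,[*(e+T@[.05,0,0])[:2],e[2]-.0265+.006]))
E
```

```text
clock: 13.13
eef_pos: [0.5505, 0.3767, 0.2091]
tcp_rot: [[0.718, 0.696, -0.001], [0.696, -0.718, -0.001], [-0.002, -0.0, -1.0]]
contact_force: [-0.0, -0.2, -1.9]
finger_gap: 0.0301
clock: 13.3
eef_pos: [0.5515, 0.3756, 0.2106]
tcp_rot: [[0.719, 0.695, -0.0], [0.695, -0.719, -0.0], [-0.001, 0.0, -1.0]]
contact_force: [-0.4, 0.1, -1.8]
finger_gap: 0.03
('pos', array([0.5515, 0.3756, 0.2106]), 'yaw', np.float64(44.02), 'units', array([0.01, 0.02, 1.21])) [-0.3569  0.1135 -1.819 ] 170.2458857535396
[281.7934 171.9095]
```

Now lower gently, first to just above the rim, watching force.

```bash
python3 -m inch '{"gripper":[0.2,0.2,0.2,0.2,0.2,0.2,0.2,0.2],"dp":[[0,0,0.2],[0,0,0.2],[0,0,0.2],[0,0,0.15],[0,0,0.1],[0,0,0.05],[0,0,0],[0,0,0]],"spin":[0,0,0,0,0,0,0,0]}'; python3 -m inch '{"gripper":[0.2,0.2,0.2,0.2,0.2],"dp":[[0,0,0.08],[0,0,0.08],[0,0,0.06],[0,0,0],[0,0,0]],"spin":[0,0,0,0,0]}'
```

```text
clock: 14.02
eef_pos: [0.5514, 0.376, 0.1884]
tcp_rot: [[0.719, 0.695, 0.0], [0.695, -0.719, 0.0], [0.0, 0.0, -1.0]]
contact_force: [1.2, -1.2, -1.4]
finger_gap: 0.0299
clock: 14.43
eef_pos: [0.5514, 0.376, 0.1827]
tcp_rot: [[0.719, 0.695, -0.0], [0.695, -0.719, -0.0], [-0.0, -0.0, -1.0]]
contact_force: [-0.9, -0.1, -0.8]
finger_gap: 0.0302
```

```bash
python3 -m inch '{"gripper":[0.2,0.2,0.2,0.2,0.2],"dp":[[0,0,0.06],[0,0,0.04],[0,0,0],[0,0,0],[0,0,0]],"spin":[0,0,0,0,0]}'; python3 -m inch '{"gripper":[0.2,0.2,0.2,0.2],"dp":[[0,0,0.04],[0,0,0.03],[0,0,0],[0,0,0]],"spin":[0,0,0,0]}'
```

```text
clock: 14.85
eef_pos: [0.5515, 0.3761, 0.1817]
tcp_rot: [[0.719, 0.695, 0.001], [0.695, -0.719, 0.001], [0.002, 0.0, -1.0]]
contact_force: [-2.4, -1.1, 5.4]
finger_gap: 0.0301
clock: 15.18
eef_pos: [0.5515, 0.3762, 0.1816]
tcp_rot: [[0.719, 0.695, 0.003], [0.695, -0.719, 0.002], [0.004, 0.001, -1.0]]
contact_force: [-4.9, -2.1, 14.6]
finger_gap: 0.0305
```

```bash
python3 -m inch '{"gripper":[0.35,0.5,0.7,0.7,0.7,0.7,0.7,0.7,0.7,0.7],"dp":[[0,0,-0.05],[0,0,0],[0,0,0],[0,0,0],[0,0,-0.2],[0,0,-0.5],[0,0,-0.8],[0,0,-0.8],[0,0,-0.8],[0,0,-0.6]],"spin":[0,0,0,0,0,0,0,0,0,0]}'
python3 - <<'E'
from h import *
np.set_printoptions(precision=4,suppress=True)
p=get_image("wrist");cv2.imwrite("pics/w10.png",p["image"])
print("lid",[(m["uv"],round(m["p"],2),atz(p,m["uv"],.154)) for m in nets.mark_of(p,"lid")[:3]])
R=lambda z,c=(.551,.3745):[*c,z]
print("proj: disc bottom far",proj(p,np.array(R(.160))+RT@[.05,0,0]),"left",proj(p,np.array(R(.17))+RT@[0,.05,0]),"right",proj(p,np.array(R(.17))+RT@[0,-.05,0]),"near",proj(p,np.array(R(.17))+RT@[-.05,0,0]),"knob top",proj(p,R(.21)))
E
```

```text
clock: 16.02
eef_pos: [0.5514, 0.376, 0.2743]
tcp_rot: [[0.719, 0.695, 0.001], [0.695, -0.719, 0.001], [0.001, 0.0, -1.0]]
contact_force: [0.5, 0.1, 0.5]
finger_gap: 0.0599
lid [([281.9, 206.5], 0.83, array([0.5495, 0.3733, 0.154 ])), ([198.4, 35.6], 0.61, array([0.6058, 0.5197, 0.154 ]))]
proj: disc bottom far [282.1848 151.9562] left [226.1145 210.0016] right [338.1379 210.0557] near [282.0368 259.9427] knob top [282.3146 227.0446]
```

View pics/w10.png

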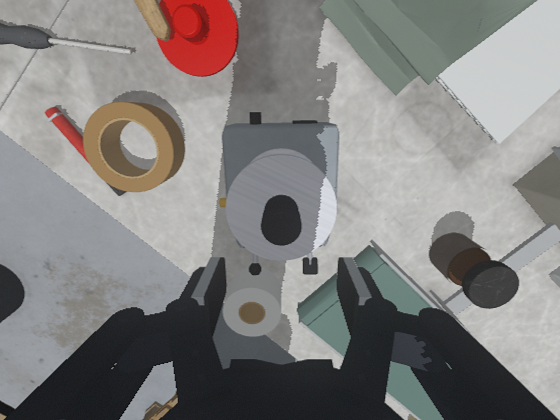

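Run:
```python
from h import *
np.set_printoptions(precision=4,suppress=True)
p=get_image("wrist")
C=np.array([.551,.374,0])
for uv in[(298,312),(352,258),(372,243),(300,318)]:
    X=atz(p,uv,.085);print(uv,X,"tester frame",RT.T@(X-C))
v=[m["uv"] for m in nets.mark_of(p,"vacuum_tip")[:1]];print(v,proj(p,C+RT@[-.1153,-.036,.0825]))
s=r.read_state();T=np.array(s["tcp_rot"])
for x,z in((-.134,.25),(-.134,.073),(-.105,.073)):print(x,C+RT@[x,-.033,z],units(C+RT@[x,-.033,z]))
```

```text
(298, 312) [0.4406 0.2366 0.085 ] tester frame [-0.1748 -0.0221  0.085 ]
(352, 258) [0.5466 0.2455 0.085 ] tester frame [-0.0925 -0.0894  0.085 ]
(372, 243) [0.5779 0.2432 0.085 ] tester frame [-0.0715 -0.1128  0.085 ]
(300, 318) [0.4355 0.2277 0.085 ] tester frame [-0.1847 -0.025   0.085 ]
[[311.2, 271.2]] [309.3794 272.6976]
-0.134 [0.4775 0.2572 0.25  ] ('pos', array([0.5516, 0.3761, 0.2718]), 'yaw', np.float64(44.04), 'units', array([-5.44,  1.36,  0.87]))
-0.134 [0.4775 0.2572 0.073 ] ('pos', array([0.5516, 0.3761, 0.2718]), 'yaw', np.float64(44.04), 'units', array([-5.44,  1.36,  7.95]))
-0.105 [0.4984 0.2773 0.073 ] ('pos', array([0.5516, 0.3761, 0.2718]), 'yaw', np.float64(44.04), 'units', array([-4.28,  1.36,  7.95]))
```

```bash
python3 -m inch '{"gripper":[0,0,0,0,0,0,0,0,0,0],"dp":[[-0.6,0.1,0],[-0.9,0.14,0],[-1,0.15,0],[-1,0.15,0.2],[-0.9,0.15,0.6],[-0.6,0.1,0.8],[-0.4,0.05,0.9],[0,0,0.9],[0,0,0.8],[0,0,0.6]],"spin":[0,0,0,0,0,0,0,0,0,0]}'
python3 -m inch '{"gripper":[0,0,0,0],"dp":[[0,0,0.6],[0,0,0.3],[0,0,0],[0,0,0]],"spin":[0,0,0,0]}'
python3 - <<'E'
from h import *
np.set_printoptions(precision=4,suppress=True)
C=np.array([.551,.374,0])
print(units(C+RT@[-.133,-.020,.078]),r.read_state()["finger_gap"])
p=get_image("wrist");print([(m["uv"],m["p"]) for m in nets.mark_of(p,"vacuum_tip")[:2]],proj(p,C+RT@[-.1153,-.036,.0825]))
cv2.imwrite("pics/w11.png",p["image"])
E
```

```text
clock: 17.05
eef_pos: [0.4677, 0.2661, 0.1489]
tcp_rot: [[0.719, 0.695, -0.003], [0.695, -0.719, -0.002], [-0.003, -0.001, -1.0]]
contact_force: [0.3, -0.2, -0.6]
finger_gap: 0.0
clock: 17.38
eef_pos: [0.4686, 0.2668, 0.1293]
tcp_rot: [[0.719, 0.695, -0.001], [0.695, -0.719, -0.001], [-0.001, -0.0, -1.0]]
contact_force: [1.0, -0.3, 0.6]
finger_gap: -0.0
('pos', array([0.4686, 0.2668, 0.1293]), 'yaw', np.float64(44.04), 'units', array([0.03, 0.01, 2.05])) -3.668359171443795e-05
[([307.9, 203.9], 0.66)] [305.0371 209.7849]
```

```bash
python3 -m inch '{"gripper":[0,0,0,0,0,0,0,0],"dp":[[0,0,0.4],[0,0,0.5],[0,0,0.4],[0,0,0.3],[0,0,0.2],[0,0,0.2],[0,0,0.05],[0,0,0]],"spin":[0,0,0,0,0,0,0,0]}'
python3 -m inch '{"gripper":[0,0],"dp":[[0,0,0],[0,0,0]],"spin":[0,0]}'
```

```text
clock: 18.15
eef_pos: [0.4689, 0.267, 0.0782]
tcp_rot: [[0.719, 0.695, -0.0], [0.695, -0.719, -0.0], [-0.0, -0.0, -1.0]]
contact_force: [0.4, -0.8, 0.6]
finger_gap: -0.0001
clock: 18.32
eef_pos: [0.4692, 0.2672, 0.079]
tcp_rot: [[0.719, 0.695, 0.001], [0.695, -0.719, 0.0], [0.001, 0.0, -1.0]]
contact_force: [0.2, 0.4, 0.2]
finger_gap: 0.0
```

```bash
python3 -m inch '{"gripper":[0,0,0,0,0],"dp":[[0.15,0.02,0],[0.15,0.05,0],[0.15,0.05,0],[0.15,0.05,0],[0,0,0]],"spin":[0,0,0,0,0]}'
python3 -m inch '{"gripper":[0,0,0,0,0],"dp":[[0.12,0.05,0],[0.12,0.05,0],[0.12,0.05,0],[0.12,0,0],[0,0,0]],"spin":[0,0,0,0,0]}'
python3 - <<'E'
from h import *
np.set_printoptions(precision=4,suppress=True)
C=np.array([.551,.374,0]);L=lambda d:C+RT@[-.07-.05*np.sin(np.radians(d)),-.036,.0614+.05*np.cos(np.radians(d))]
p=get_image("wrist");print([(m["uv"],m["p"]) for m in nets.mark_of(p,"vacuum_tip")[:2]],"off",proj(p,L(65)),"mid",proj(p,L(40)),"on",proj(p,L(15)))
cv2.imwrite("pics/w12.png",p["image"]); print(RT.T@(np.array(r.read_state()["eef_pos"])-C))
E
```

```text
clock: 18.73
eef_pos: [0.4775, 0.2734, 0.078]
tcp_rot: [[0.718, 0.696, -0.012], [0.696, -0.718, -0.003], [-0.011, -0.006, -1.0]]
contact_force: [-31.5, -6.2, 14.7]
finger_gap: 0.0001
clock: 19.15
eef_pos: [0.4794, 0.2742, 0.0772]
tcp_rot: [[0.718, 0.696, -0.031], [0.696, -0.718, -0.013], [-0.031, -0.012, -0.999]]
contact_force: [-78.9, -31.9, 43.2]
finger_gap: -0.0
[([309.1, 263.7], 0.95)] off [307.8281 265.597 ] mid [311.5663 260.6007] on [315.5158 231.6846]
[-0.1209 -0.022   0.0772]
```

The push is friction-locked: the reaction runs along the lever, through its pivot. I'll back off, then push along the tip's arc, up as well as forward.

```bash
python3 -m inch '{"gripper":[0,0,0,0,0],"dp":[[-0.3,0,0],[-0.3,0,0],[-0.15,0,0],[0,0,0],[0,0,0]],"spin":[0,0,0,0,0]}'
python3 -c "
from h import *
C=np.array([.551,.374,0]);print(RT.T@(np.array(r.read_state()['eef_pos'])-C))"
```

```text
clock: 19.67
eef_pos: [0.4765, 0.2707, 0.0775]
tcp_rot: [[0.716, 0.698, -0.009], [0.698, -0.716, 0.007], [-0.001, -0.011, -1.0]]
contact_force: [-19.7, 21.0, -2.9]
finger_gap: 0.0002
[-0.1253473  -0.02257901  0.07749877]
```

```bash
python3 -m inch '{"gripper":[0,0,0,0,0,0],"dp":[[0,-0.2,0],[-0.2,0,0],[-0.2,0,0],[0,0,0],[0,0,0],[0,0,0]],"spin":[0,0,0,0,0,0]}'
python3 - <<'E'
from h import *
np.set_printoptions(precision=4,suppress=True)
C=np.array([.551,.374,0]);L=lambda d:C+RT@[-.07-.05*np.sin(np.radians(d)),-.036,.0614+.05*np.cos(np.radians(d))]
print(RT.T@(np.array(r.read_state()['eef_pos'])-C))
p=get_image("wrist");print([(m["uv"],m["p"]) for m in nets.mark_of(p,"vacuum_tip")[:2]],"off",proj(p,L(65)),"mid",proj(p,L(40)),"on",proj(p,L(15)))
c=cv2.resize(p["image"][150:360,140:420],(800,600),interpolation=cv2.INTER_CUBIC);cv2.imwrite("pics/w13.png",c)
E
```

```text
clock: 20.17
eef_pos: [0.4703, 0.2636, 0.0787]
tcp_rot: [[0.719, 0.695, 0.001], [0.695, -0.719, 0.0], [0.0, 0.0, -1.0]]
contact_force: [0.3, 0.4, -0.9]
finger_gap: -0.0
[-0.1348 -0.0233  0.0787]
[([306.2, 237.5], 0.7)] off [305.9369 239.6741] mid [309.8561 228.9782] on [313.785  193.7488]
```

View pics/w13.png

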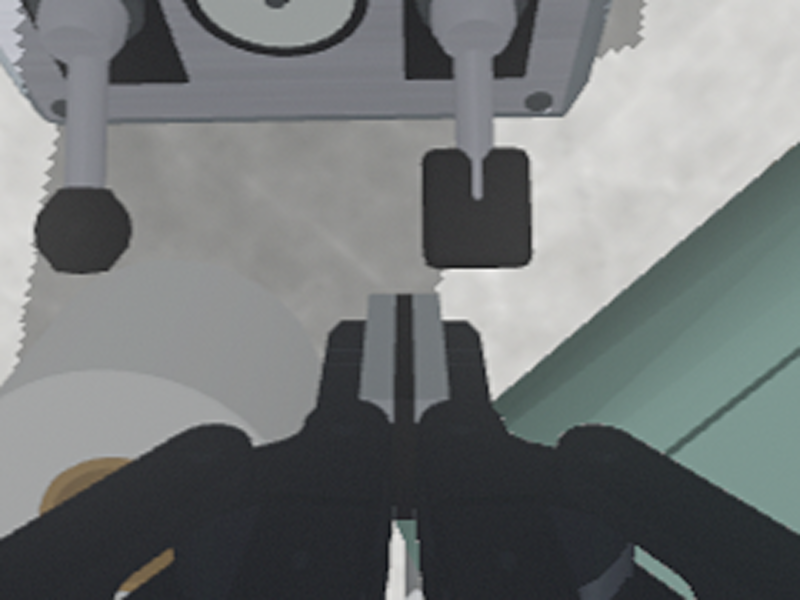

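```bash
python3 -m inch '{"gripper":[0,0,0,0],"dp":[[0.05,0.13,0.05],[0.05,0.14,0.05],[0,0,0],[0,0,0]],"spin":[0,0,0,0]}'
python3 -m inch '{"gripper":[0,0,0,0],"dp":[[0.12,0,0],[0.12,0,0],[0,0,0],[0,0,0]],"spin":[0,0,0,0]}'
python3 -c "
from h import *
C=np.array([.551,.374,0]);s=r.read_state();print(RT.T@(np.array(s['eef_pos'])-C),RT.T@np.array(s['contact_force']))"
```

```text
clock: 20.6
eef_pos: [0.4765, 0.2603, 0.0758]
tcp_rot: [[0.719, 0.695, -0.0], [0.695, -0.719, -0.0], [-0.0, -0.0, -1.0]]
contact_force: [1.1, -0.9, -0.3]
finger_gap: -0.0
clock: 20.93
eef_pos: [0.4784, 0.2626, 0.0756]
tcp_rot: [[0.719, 0.695, -0.005], [0.695, -0.719, -0.005], [-0.007, 0.0, -1.0]]
contact_force: [-12.4, -13.1, 8.3]
finger_gap: -0.0
[-0.12963562 -0.02971698  0.07562215] [-17.99125667  -0.84358301   8.27543289]
```

```bash
python3 -m inch '{"gripper":[0,0,0,0],"dp":[[0.08,0,-0.2],[0.1,0,-0.2],[0.14,0,-0.18],[0,0,0]],"spin":[0,0,0,0]}'
python3 -c "
from h import *
C=np.array([.551,.374,0]);s=r.read_state();print(RT.T@(np.array(s['eef_pos'])-C),RT.T@np.array(s['contact_force']))"
```

```text
clock: 21.27
eef_pos: [0.4859, 0.2697, 0.0915]
tcp_rot: [[0.719, 0.695, -0.001], [0.695, -0.719, -0.002], [-0.002, 0.0, -1.0]]
contact_force: [-4.7, -4.4, 4.9]
finger_gap: 0.0002
[-0.11932049 -0.02981914  0.09145499] [-6.49517931  0.10618421  4.90448838]
```

```bash
python3 -m inch '{"gripper":[0,0,0,0,0],"dp":[[0.16,0,-0.15],[0.18,0,-0.12],[0.18,0,-0.1],[0.15,0,-0.05],[0,0,0]],"spin":[0,0,0,0,0]}'
python3 - <<'E'
from h import *
np.set_printoptions(precision=4,suppress=True)
C=np.array([.551,.374,0]);L=lambda d:C+RT@[-.07-.05*np.sin(np.radians(d)),-.036,.0614+.05*np.cos(np.radians(d))]
s=r.read_state();print(RT.T@(np.array(s['eef_pos'])-C),RT.T@np.array(s['contact_force']))
p=get_image("wrist");print([(m["uv"],m["p"]) for m in nets.mark_of(p,"vacuum_tip")[:2]],"off",proj(p,L(65)),"mid",proj(p,L(40)),"on",proj(p,L(15)));cv2.imwrite("pics/w14.png",p["image"])
E
```

```text
clock: 21.68
eef_pos: [0.4991, 0.2827, 0.1012]
tcp_rot: [[0.719, 0.695, 0.001], [0.695, -0.719, 0.0], [0.001, 0.0, -1.0]]
contact_force: [0.2, 0.2, -0.4]
finger_gap: 0.0001
[-0.1008 -0.0297  0.1012] [ 0.2489  0.0245 -0.4266]
[([294.8, 242.5], 0.7)] off [291.4634 274.0085] mid [292.7933 269.7412] on [294.0716 246.5472]
```

```bash
python3 -m inch '{"gripper":[0,0,0,0,0,0,0,0,0,0],"dp":[[-0.3,0,0],[-0.5,0,-0.1],[-0.5,0,-0.4],[-0.2,0,-0.8],[0,0,-1],[0,0,-1],[0,0,-1],[0,0,-1],[0,0,-0.6],[0,0,0]],"spin":[0,0,0,0,0,0,0,0,0,0]}'
python3 - <<'E'
from h import *
np.set_printoptions(precision=4,suppress=True)
C=np.array([.551,.374,0]);L=lambda d,y:C+RT@[-.07-.05*np.sin(np.radians(d)),y,.0614+.05*np.cos(np.radians(d))]
for n in("wrist","top","scene"):
    p=get_image(n);cv2.imwrite(f"pics/end_{n}.png",p["image"]);print(n)
    for k,y in(("vent_tip",.036),("vacuum_tip",-.036)):print(k,[(m["uv"],m["p"]) for m in nets.mark_of(p,k)[:2]],"front",proj(p,L(65,y)),"pot",proj(p,L(15,y)))
    print("lid",[(m["uv"],m["p"],atz(p,m["uv"],.154)) for m in nets.mark_of(p,"lid")[:2]],"exp",proj(p,C+[0,0,.154]))
    for k in("label_roll","tape_brown","sample_jar"):print(k,[atz(p,m["uv"],0) for m in nets.mark_of(p,k)[:1]])
    if n=="wrist":
        print("disc far/near/left/right/knob",[proj(p,C+RT@np.array(d)) for d in([.05,0,.16],[-.05,0,.17],[0,.05,.17],[0,-.05,.17],[0,0,.21])])
E
```

```text
clock: 22.62
eef_pos: [0.4718, 0.2558, 0.2521]
tcp_rot: [[0.719, 0.695, 0.004], [0.695, -0.719, 0.002], [0.005, 0.001, -1.0]]
contact_force: [0.7, -0.2, -0.7]
finger_gap: -0.0
wrist
vent_tip [([223.5, 166.9], 0.76)] front [219.9083 168.8115] pot [212.036  140.4966]
vacuum_tip [([288.6, 136.2], 0.6)] front [286.679  168.8243] pot [287.4557 140.519 ]
lid [([240.7, 33.2], 0.67, array([0.5493, 0.3715, 0.154 ]))] exp [239.686   28.5952]
label_roll [array([0.3763, 0.2693, 0.    ])]
tape_brown [array([0.4505, 0.5402, 0.    ])]
sample_jar [array([0.6447, 0.1007, 0.    ])]
disc far/near/left/right/knob [array([235.0021, -62.4095]), array([239.8103, 101.8014]), array([161.6296,  22.0824]), array([311.3045,  22.1944]), array([225.7842,   0.5239])]
top
vent_tip [] front [226.4725 246.3596] pot [216.7959 237.7517]
vacuum_tip [] front [245.8366 227.927 ] pot [236.5889 218.9431]
lid [([147.1, 190.7], 0.74, array([0.5859, 0.5155, 0.154 ])), ([204.8, 205.2], 0.69, array([0.5496, 0.3675, 0.154 ]))] exp [202.281  204.6374]
label_roll []
tape_brown [array([0.4464, 0.5411, 0.    ])]
sample_jar [array([0.6413, 0.0915, 0.    ])]
scene
vent_tip [([285.0, 272.2], 0.59)] front [287.0071 273.6412] pot [277.4686 273.8913]
vacuum_tip [([270.4, 252.4], 0.47)] front [278.8591 253.9289] pot [269.3679 253.7652]
lid [([251.6, 267.9], 0.74, array([0.5386, 0.3715, 0.154 ]))] exp [247.486  267.0614]
label_roll [array([0.3701, 0.2666, 0.    ])]
tape_brown [array([0.6466, 0.1011, 0.    ])]
sample_jar [array([0.6456, 0.0912, 0.    ])]
```

Run:
```python
from h import *
g=cv2.cvtColor(cv2.imread("pics/end_wrist.png"),cv2.COLOR_BGR2GRAY)
print("near limb col 240, rows 92-114:",g[92:115,240]); print("left row 22 cols 154-170",g[22,154:170]); print("right cols 302-320",g[22,302:320])
r.hand_in();print(r.read_state()["clock"])
```

```text
near limb col 240, rows 92-114: [144 141 141 142 143 143 143 142 141 141 132 116 110 112 112 113 115 114
 111 110 112 114  99]
left row 22 cols 154-170 [194 194 194 194 194 194 195 204 209 208 208 208 208 209 208 208]
right cols 302-320 [150 147 149 147 147 147 137 114 100 101 102 102 101  96  93 109 129 136]
the job is handed in; nothing more can be done
the job is handed in; nothing more can be done
```

The leak test is set up as asked and handed in at about 23 s on the clock. I shut the vent lever first, then set the metal cover on the pot, then flipped the vacuum lever on.

**Vent lever:** I pinched its ball and pulled it over to the stop. Pictures from the wrist and scene cameras both put it at the shut position.

**Cover:** I lowered it by its knob until contact, and it touched about 1 mm from the seated height I had worked out. After release, its disc and knob lay within 1–2 pixels of where a seated, centred cover should be. The last wrist picture gave the disc edges within about 2 pixels.

**Vacuum lever:** The first push jammed. Only a fingertip corner caught the paddle, and the wrist force reached about 95 N, under the 120 N limit. I backed off, moved sideways and pushed along the lever's arc, and it snapped over. The wrist and scene cameras agree that it is on.

**Checks that failed or disagreed:**
- The top camera found neither lever at the end.
- The scene camera's reading of the cover was about 12 mm off. It read the cover similarly wrong at the start, so I put this down to a bias in that camera.
- The scene camera also gave the tape roll's position as the jar's; the wrist and top cameras put the tape roll where it was.
- My last picture could not be viewed because the 12-picture limit was reached, so the final checks are numbers only.

The label roll, tape roll and jar read in their starting places within the cameras' accuracy. At hand-in the arm stood clear, touching nothing.

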